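# Line up the core bits by size on their rack

### The job

Stand the four steel core drill bits upright on the four rubber pads of the rack, one in the middle of each pad, in order of barrel diameter: the smallest on the pad at the end next to the angle grinder, growing pad by pad to the largest at the far end. Leave the amber jar that stands among them standing where it is.

Things in the scene. Friction and masses are not known exactly. Their poses are not given: they have to be found in the camera images.
- bit_26: the smallest of four loose steel core drill bits, standing upright: a plain round barrel 26 mm in diameter and 60 mm tall (dark toothed crown at the foot), with a dark round neck 22 mm in diameter and 30 mm tall centred on top (whole bit 90 mm tall, about 0.12 kg). The bits differ only in barrel diameter (26, 38, 50, 64 mm). Origin: centre of the underside; z up along the bit.
- bit_38: the second smallest of four loose steel core drill bits, standing upright: a plain round barrel 38 mm in diameter and 60 mm tall (dark toothed crown at the foot), with a dark round neck 22 mm in diameter and 30 mm tall centred on top (whole bit 90 mm tall, about 0.18 kg). The bits differ only in barrel diameter (26, 38, 50, 64 mm). Origin: centre of the underside; z up along the bit.
- bit_50: the second largest of four loose steel core drill bits, standing upright: a plain round barrel 50 mm in diameter and 60 mm tall (dark toothed crown at the foot), with a dark round neck 22 mm in diameter and 30 mm tall centred on top (whole bit 90 mm tall, about 0.26 kg). The bits differ only in barrel diameter (26, 38, 50, 64 mm). Origin: centre of the underside; z up along the bit.
- bit_64: the largest of four loose steel core drill bits, standing upright: a plain round barrel 64 mm in diameter and 60 mm tall (dark toothed crown at the foot), with a dark round neck 22 mm in diameter and 30 mm tall centred on top (whole bit 90 mm tall, about 0.38 kg). The bits differ only in barrel diameter (26, 38, 50, 64 mm). Origin: centre of the underside; z up along the bit.
- pad_1: square black rubber pad, 84 x 84 x 4 mm, fixed on the plywood rack (100 x 440 mm, 20 mm high, long side roughly along y) beyond the bits; at the left end of the row as seen from the robot (largest y). Pads lie 95 to 115 mm apart. Origin: centre of the underside, 20 mm above the bench; a bit stands on its top, 24 mm above the bench. x away from the robot across the rack, y left along it, z up.
- pad_2: square black rubber pad, 84 x 84 x 4 mm, fixed on the plywood rack (100 x 440 mm, 20 mm high, long side roughly along y) beyond the bits; second from the left. Pads lie 95 to 115 mm apart. Origin: centre of the underside, 20 mm above the bench; a bit stands on its top, 24 mm above the bench. x away from the robot across the rack, y left along it, z up.
- pad_3: square black rubber pad, 84 x 84 x 4 mm, fixed on the plywood rack (100 x 440 mm, 20 mm high, long side roughly along y) beyond the bits; third from the left. Pads lie 95 to 115 mm apart. Origin: centre of the underside, 20 mm above the bench; a bit stands on its top, 24 mm above the bench. x away from the robot across the rack, y left along it, z up.
- pad_4: square black rubber pad, 84 x 84 x 4 mm, fixed on the plywood rack (100 x 440 mm, 20 mm high, long side roughly along y) beyond the bits; at the right end of the row (smallest y). Pads lie 95 to 115 mm apart. Origin: centre of the underside, 20 mm above the bench; a bit stands on its top, 24 mm above the bench. x away from the robot across the rack, y left along it, z up.
- grinder: angle grinder (black body, orange band, grey metal head with a tan disc on top), 290 mm long, at most 115 mm wide and 95 mm high, head away from the robot, fixed just past one end of the rack, left or right by chance; past the other end stands a blue tin, 90 mm wide, 115 mm tall. Origin: on the bench under the middle of its body, about 0.34 m from the rack's centre.
- jar: small loose amber glass jar with a black cap, 48 mm in diameter, 55 mm tall, about 0.12 kg, standing among the bits, to be left alone. Origin: centre of its underside. Bits and jar stand in one row along y nearer the robot than the rack, neighbours at least 80 mm apart between centres.
Not all that is in view belongs to the job. Leave any blue or yellow look-alike of the bit_50 alone.

How it is judged:
By the outcome, as a careful person would: the job done as asked, in the order asked, and still so for the second after the job is handed in, with the robot touching nothing.
It also fails if it takes over 96 s, if anything falls off the work surface, if the arm or the gripper's body presses on something with over 40 N, if the wrist force passes 120 N, or if a joint passes its speed limit or range.

### The arm

A 6-joint arm with a two-finger parallel gripper is mounted at the origin on the work surface. World frame = base frame: x ahead of the robot, y to its left, z up, the work surface at z = 0. Lengths are in mm, angles in degrees, forces in N, time in s.
With the tool pointing down it reaches from about 250 to 775 mm from the base axis. Payload 4 kg.
Tool frame: the origin (TCP) lies between the finger pads; the fingertips stand 25 mm ahead of it and the grasp point (between the pads) lies 6 mm ahead of it; z points along the fingers, y is the line along which they close (so a half turn about z gives the same grasp; the last joint's range is limited). The gripper opens to 85 mm and grips with 20 to 120 N. Pads are 22 mm wide; open, the fingers measure 114 mm over their backs; the gripper's body (76 mm by 85 mm) begins 54 mm behind the grasp point. The pads swing forward as they close: fully open they stand 13 mm farther back than shut.
Start: joints at [60.613, 4.996, 78.535, -0, 96.463, -5.907], TCP at [219.143, 504.471, 256.341] pointing down, gripper open.
Joint ranges: [-177.83, 177.83], [-43.37, 116.18], [15.69, 146.23], [-61.86, 241.86], [9.47, 152.12], [-147.06, 147.06]. Speed limits (degrees/s): [159.86, 159.86, 180, 180, 180, 180].

### API

Orientations are given as [roll, pitch, yaw] about the fixed x, y, z axes, in that order (R = Rz(yaw) Ry(pitch) Rx(roll)).
In Python, from station import r gives the robot as it stands. The module is installed in compiled form; this text tells all that it offers.
- The arm moves only by the shell command python3 -m crank 'ROWS' [OPENING] [FORCE]. ROWS is JSON, a list of rows, each an object with "translation": the shift along the tool's x, y, z each as a share of 50 mm, from -1 to 1, a list of three; "rot": the turn, a rotation vector about the tool's x, y, z each as a share of 0.15 rad, from -1 to 1, a list of three. In form: [{"translation": [dx, dy, dz], "rot": [ax, ay, az]}, ...]. A call has 1 to 8 rows; each row shifts and turns the commanded pose from where the row before left it, along the tool's axes as they then stand; what a row does not reach is not made up. A row lasts 1/10 s, in which the tool goes at most 50 mm and 8.59 degrees, less where a joint would pass 70% of its speed; a pose out of reach is approached as far as the arm can. A call with a number of a shift or a turn outside -1 to 1 is refused whole. A call with a gripper value outside its range is refused whole. OPENING is the opening, from 0 (shut) to 1 (fully open), set as the call begins (- or left out, the last holds). The fingers move at their own pace and stop on an object; FORCE is the grip in N (left out, the last holds). Time passes only in rows, so rows that do not move let the fingers close. It gives the time, the measured TCP pose, the force, the opening and the grip force at its end, in the units of the state.
- r.get_obs(): the state, without advancing time (a new reading comes with each control period).
- r.snapshot(name): name is "scene" or "top"; returns the picture (384x512x3 uint8, blue, green, red); there is no depth.
- r.camera_info(name): a dict with "fx", "fy", "cx", "cy" (pixels), "k1" (the pictures are not rectified: a ray, as slopes to the right and down, at radius r is drawn at 1 + k1 r^2 times it, then the intrinsics apply), "camera_from_world" (4x4, takes a point from world to camera coordinates). Camera axes: x right, y up, looking along -z (the intrinsics and any distortion apply to the point x, -y, -z); pixel columns grow to the right and rows downward; lengths in mm; the calibration is good to about 2 mm. A picture is of the moment at which its call begins. camera_info takes no time and is no camera call.
- r.finish_job(): hands the job in; it is judged then, once.
The state is a dict: "time": time; "q": joint angles; "joint_velocities": joint speeds; "tau": joint torques, N m; "ee_pos": TCP position; "orientation": TCP orientation; "contact_force": force on the tool from outside, world axes, zero at the start; "wrist_torque": the same for the moment, N m; "grip_width": finger opening in mm; "gripper_force": force on a finger pad.
Only numpy, scipy, OpenCV 4.12 (cv2) and the standard library are available. Lean on these libraries where they do the work, as an engineer would, in place of code of your own. Each camera call takes 0.05 s, during which the arm holds its last target. There are 200 camera calls.

## Working session

There is one attempt and no reset: what is moved stays moved. The work goes in short steps, Python scripts to look and compute and a shell command to move; the robot and the scene stay as the last step left them, time stands still between calls to the robot, and variables do not carry over. Pictures are saved under pics/ and viewed, at most 14 in all, crops included, and the job is handed in when it is done.

```bash
mkdir -p pics; python3 - <<'E'
from station import r
import cv2
for n in("scene","top"):
    cv2.imwrite(f"pics/{n}0.png",r.snapshot(n)); print(n,r.camera_info(n))
print(r.get_obs())
E
```

```text
scene {'fx': 367.6279910911092, 'fy': 367.6279910911092, 'cx': 256.8692917047259, 'cy': 195.6283225310778, 'k1': -0.043095585346888385, 'camera_from_world': array([[ 6.26729647e-01,  7.79213991e-01,  5.95867907e-03,
        -2.97301605e+02],
       [-5.14460986e-01,  4.08018580e-01,  7.54221939e-01,
         3.02786504e+02],
       [ 5.85269035e-01, -4.75758758e-01,  6.56592538e-01,
        -1.17499304e+03],
       [ 0.00000000e+00,  0.00000000e+00,  0.00000000e+00,
         1.00000000e+00]])}
top {'fx': 420.8002479154866, 'fy': 420.8002479154866, 'cx': 248.07102968078382, 'cy': 186.72807856898282, 'k1': -0.030182256659384347, 'camera_from_world': array([[ 1.03895400e-02, -9.99910103e-01, -8.47603435e-03,
        -9.89192075e+01],
       [ 9.91441404e-01,  9.19762956e-03,  1.30228052e-01,
        -5.71616054e+02],
       [-1.30138386e-01, -9.75650096e-03,  9.91447836e-01,
        -9.32612580e+02],
       [ 0.00000000e+00,  0.00000000e+00,  0.00000000e+00,
         1.00000000e+00]])}
{'time': 0.1, 'q': array([ 6.06156022e+01,  5.03770365e+00,  7.86158410e+01,  3.02137557e-04,
        9.64636456e+01, -5.90529941e+00]), 'joint_velocities': array([ 0.07168544, -0.08747076, -0.17831126, -0.05455101, -0.05424236,
       -0.0598817 ]), 'tau': array([ 2.03229763e-03, -3.53011751e+01, -3.14220071e+01, -1.52554730e-04,
        7.87070487e-03,  1.51180325e-05]), 'ee_pos': array([218.9191584 , 504.12291233, 255.23130291]), 'orientation': array([-1.79883463e+02, -1.23557511e-02,  1.56520923e+02]), 'contact_force': array([0.35702388, 0.05986036, 1.7550498 ]), 'wrist_torque': array([ 0.04538035,  0.01328147, -0.01138872]), 'gripper_force': 0.0, 'grip_width': 85.49099075678434}
```

View pics/scene0.png

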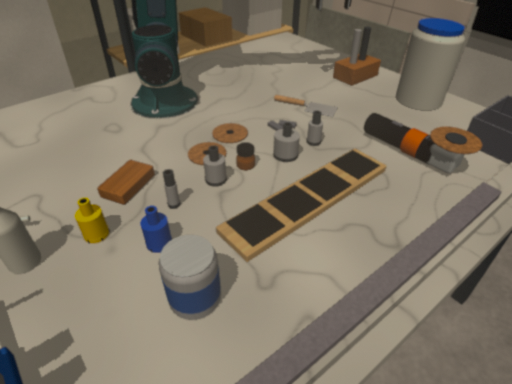

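View pics/top0.png

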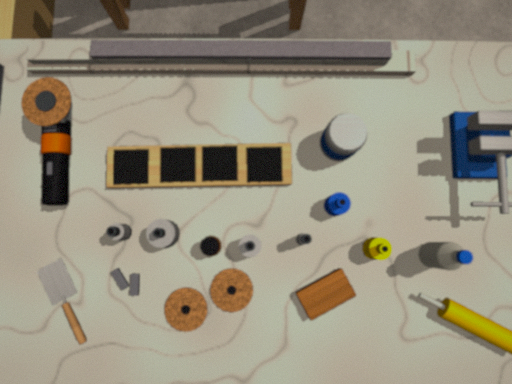

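The scene view has the grinder at (430,145) beside the right end of the rack, and the tin at (190,275). In the top view the grinder is at (55,140), left of the rack, so at large y, with pads at (131,166), (178,164), (220,163) and (265,163). The row runs: bit (118,232), large bit (160,234), jar (210,245), bit (248,246), small bit (304,239). Blue, yellow and grey look-alikes stand to the right.

```bash
python3 - <<'E'
import cv2,numpy as np
t=cv2.imread("pics/top0.png");s=cv2.imread("pics/scene0.png")
cv2.imwrite("pics/topc.png",cv2.resize(t[140:270,95:325],None,fx=3.4,fy=3.4,interpolation=cv2.INTER_CUBIC))
cv2.imwrite("pics/scenec.png",cv2.resize(s[100:260,140:400],None,fx=3,fy=3,interpolation=cv2.INTER_CUBIC))
def blobs(im,roi,th,amin,amax):
    x0,y0,x1,y1=roi
    m=(im.max(2)<th).astype(np.uint8)[y0:y1,x0:x1]
    n,l,st,c=cv2.connectedComponentsWithStats(m)
    for i in range(1,n):
        if amin<st[i,4]<amax: print(c[i].round(1)+[x0,y0],st[i]+[x0,y0,0,0,0])
for th in(60,85):
    print("top",th);blobs(t,(95,140,325,270),th,8,3000)
    print("scene",th);blobs(s,(140,100,400,260),th,8,5000)
E
```

```text
top 60
[322.7 145. ] [321 140   4  13  43]
[219.2 163.1] [ 203  147   34   33 1089]
[177.5 164.2] [ 161  148   34   34 1096]
[264. 164.] [ 247  148   35   33 1092]
[130.3 166.4] [ 114  150   34   34 1083]
[113.  231.2] [108 228  11   8  75]
[158.6 232.8] [154 230  10   7  60]
[209.6 245.9] [201 237  18  18 261]
[304.9 238.6] [300 236  10   6  49]
[249.5 245.6] [247 243   6   7  33]
scene 60
[175.6 102.9] [156 100  41  13 208]
[383.2 129.4] [365 114  35  34 729]
[245.1 149.7] [238 144  15  13 162]
[213. 148.] [211 147   5   3  11]
[207.5 151.9] [205 151   6   3  12]
[215.8 154.8] [214 151   4   9  19]
[354.9 164.2] [333 152  44  26 600]
[325.1 183.6] [302 169  47  30 756]
[168.9 178.1] [165 171   9  14  93]
[294.2 202.7] [269 186  51  35 916]
[174. 206.] [170 204   9   4   9]
[255.1 224.4] [ 228  206   55   39 1125]
[150.1 209.1] [148 208   5   3  14]
top 85
[322.3 145.5] [320 140   5  15  57]
[177.5 164.2] [ 161  147   34   35 1142]
[219.5 163.1] [ 203  146   34   35 1142]
[264.  163.9] [ 247  147   35   35 1142]
[130.4 166.3] [ 114  150   34   34 1143]
[126.4 232.8] [120 225  11  15
[... 332 characters left out ...]
6 814]
[286.9 128.7] [281 122  13  15 131]
[272.7 126.5] [269 124   8   6  15]
[229.5 131.5] [227 130   6   4  18]
[313.3 142.7] [307 140  14   6  41]
[245.2 150. ] [237 143  17  15 216]
[212.5 153. ] [204 146  16  15 149]
[354.9 164.2] [332 151  47  28 681]
[285.1 158.1] [274 153  24   9  71]
[253.1 163.5] [252 161   3   6  11]
[325.2 183.7] [301 169  49  31 831]
[146.1 178.3] [140 170  14  19 115]
[168.7 178. ] [164 170  11  17 149]
[217.9 181.6] [206 174  21  12  72]
[294.2 202.7] [ 268  186   53   36 1008]
[175.6 203.2] [169 194  12  14  54]
[255.1 224.4] [ 227  205   57   41 1232]
[150.4 209.1] [148 207   6   5  25]
[157.2 216.5] [155 212   5  10  37]
[166.8 232.8] [163 223   9  19 111]
```

View pics/topc.png

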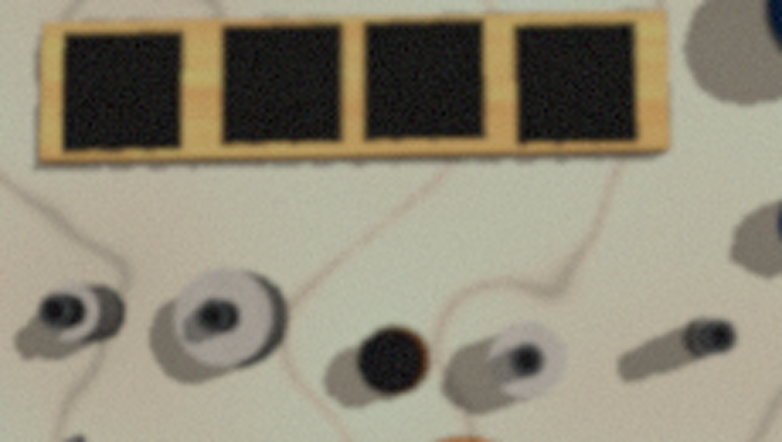

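View pics/scenec.png

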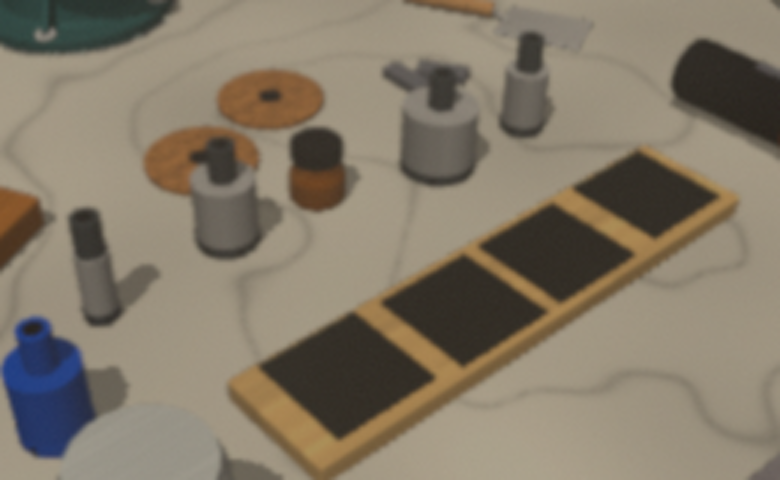

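The crops show the left-to-right bit order by barrel width: 38, 64, jar, 50, 26. Neck centres in the top view are about (113,231), (159,233), (249.4,245.8) and (304.6,238.7). In the scene view they are (316.3,117.1), (287.2,129), (213.6,153.2) and (168.8,177.9). I'll triangulate these together with the pads.

```bash
cat > geo.py <<'E'
import numpy as np,cv2
from station import r
F=np.diag([1.,-1,-1])
def cam(n):
    c=r.camera_info(n);K=np.array([[c['fx'],0,c['cx']],[0,c['fy'],c['cy']],[0,0,1]]);M=np.array(c['camera_from_world'])
    return K,np.array([c['k1'],0,0,0,0]),F@M[:3,:3],F@M[:3,3]
def und(n,p):
    K,d,R,t=cam(n);return cv2.undistortPoints(np.array(p,float).reshape(-1,1,2),K,d)[:,0]
def tri(pt,ps):
    P=[np.c_[cam(n)[2],cam(n)[3]] for n in("top","scene")]
    X=cv2.triangulatePoints(P[0],P[1],und("top",pt).T,und("scene",ps).T);return (X[:3]/X[3]).T
def plane(n,p,z):
    K,d,R,t=cam(n);u=np.c_[und(n,p),np.ones(len(p))]@R;c=-R.T@t
    return c+u*((z-c[2])/u[:,2])[:,None]
E
python3 - <<'E'
from geo import *
np.set_printoptions(suppress=True,precision=1)
bt=[(113,231.2),(159,232.9),(249.4,245.8),(304.6,238.7)];bs=[(316.3,117.1),(287.2,129),(213.6,153.2),(168.8,177.9)]
pt=[(130.3,166.3),(177.5,164.2),(219.4,163.1),(264,164)];ps=[(383,129.3),(354.9,164.2),(325.2,183.6),(294.2,202.7)]
for a,b,z in((bt,bs,75),(pt,ps,24)): print(tri(a,b));print(plane("top",a,z)[:,:2],'\n',plane("scene",b,z)[:,:2])
# jar: cap centre
print(plane("top",[(209.6,245.9)],55))
E
```

```text
[[ 466.7  201.9   76.7]
 [ 464.7  100.9   77.4]
 [ 438.5  -97.2   76.1]
 [ 454.6 -217.9   75. ]]
[[ 466.3  201.9]
 [ 463.8  100.3]
 [ 438.1  -97.9]
 [ 454.6 -217.9]] 
 [[ 464.9  205. ]
 [ 462.4  105. ]
 [ 437.6  -95.6]
 [ 454.7 -217.8]]
[[ 636.2  181.9  123. ]
 [ 646.5   88.8   76.3]
 [ 648.4   -4.6   71.9]
 [ 649.9 -100.4   75.7]]
[[ 620.3  185.5]
 [ 626.3   73.8]
 [ 629.7  -25.1]
 [ 628.5 -130.1]] 
 [[564.6 373.4]
 [622.4 183.8]
 [628.9  72.8]
 [632.3 -25.9]]
[[436.7  -9.3  55. ]]
```

The numbers hold up. Neck mid-heights come to 75–77 mm, as expected for a 90 mm bit. The two views agree on the pads at z=24, once I drop the grinder blob I had listed as the first pad in the scene view. Pad spacings are 111, 99 and 105 mm. I'll square the tool (yaw 180) and approach bit_38, and check pad height by triangulation with the right pairing.

```bash
python3 -m crank '[{"translation":[0,0,0],"rot":[0,0,-0.91]},{"translation":[0,0,0],"rot":[0,0,-0.91]},{"translation":[0,0,0],"rot":[0,0,-0.91]},{"translation":[0,0,0],"rot":[0,0,0]}]' 0.55 60
python3 -m crank '[{"translation":[-0.5,-0.6,0.1],"rot":[0,0,0]},{"translation":[-0.5,-0.6,0.1],"rot":[0,0,0]},{"translation":[-0.5,-0.6,0.2],"rot":[0,0,0]},{"translation":[-0.5,-0.6,0.2],"rot":[0,0,0]},{"translation":[-0.5,-0.6,0.2],"rot":[0,0,0]},{"translation":[-0.5,-0.6,0.2],"rot":[0,0,0]},{"translation":[-0.5,-0.6,0.2],"rot":[0,0,0]},{"translation":[0,0,0],"rot":[0,0,0]}]'
python3 - <<'E'
from geo import *
print(tri([(130.3,166.3),(177.5,164.2),(219.4,163.1),(264,164)],[(354.9,164.2),(325.2,183.6),(294.2,202.7),(255.1,224.4)]).round(1))
E
```

```text
time: 0.5
ee_pos: [219.0, 504.3, 255.7]
orientation: [-179.9, -0.0, 180.0]
contact_force: [0.6, -0.8, 0.1]
grip_width: 46.9
gripper_force: 0.0
time: 1.3
ee_pos: [395.6, 290.7, 194.2]
orientation: [-179.8, -0.1, 179.5]
contact_force: [-1.0, 0.1, -0.1]
grip_width: 46.9
gripper_force: 0.0
[[ 620.8  186.1   22. ]
 [ 627.    74.5   21.8]
 [ 630.4  -24.6   21.9]
 [ 629.1 -129.7   22. ]]
```

```bash
python3 -m crank '[{"translation":[-0.47,-0.59,0.43],"rot":[0,0,0]},{"translation":[-0.47,-0.59,0.43],"rot":[0,0,0.06]},{"translation":[-0.47,-0.59,0.43],"rot":[0,0,0]},{"translation":[0,0,0],"rot":[0,0,0]},{"translation":[0,0,0],"rot":[0,0,0]},{"translation":[0,0,0],"rot":[0,0,0]}]'
python3 - <<'E'
from station import r
import cv2
for n in("scene","top"): cv2.imwrite(f"pics/{n}1.png",r.snapshot(n))
s=cv2.imread("pics/scene1.png");cv2.imwrite("pics/s1c.png",cv2.resize(s[30:190,240:400],None,fx=3.5,fy=3.5,interpolation=cv2.INTER_CUBIC))
E
```

```text
time: 1.9
ee_pos: [464.1, 206.9, 132.7]
orientation: [179.9, 0.1, 179.5]
contact_force: [0.1, -0.3, 0.7]
grip_width: 47.0
gripper_force: 0.0
```

View pics/s1c.png

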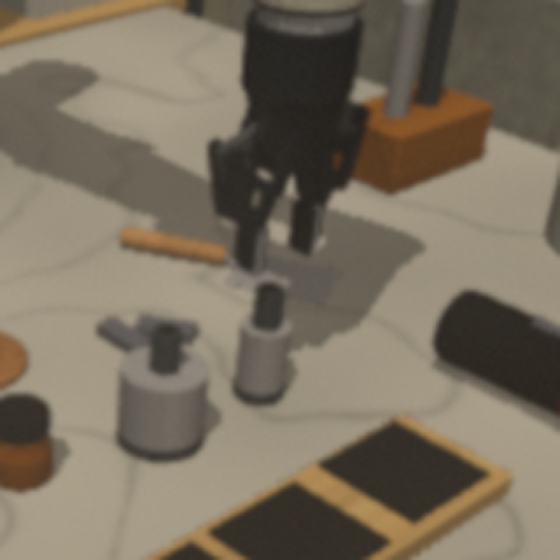

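The crop shows the open fingers straddling the bit_38 neck at (268,300), with nothing touching. I'll descend, grip and lift.

```bash
python3 -m crank '[{"translation":[-0.04,-0.09,0.3],"rot":[0,0,0]},{"translation":[0,0,0.3],"rot":[0,0,0]},{"translation":[0,0,0.25],"rot":[0,0,0]},{"translation":[0,0,0],"rot":[0,0,0]},{"translation":[0,0,0],"rot":[0,0,0]}]'
python3 -m crank '[{"translation":[0,0,0],"rot":[0,0,0]},{"translation":[0,0,0],"rot":[0,0,0]},{"translation":[0,0,0],"rot":[0,0,0]},{"translation":[0,0,0],"rot":[0,0,0]},{"translation":[0,0,0],"rot":[0,0,0]}]' 0 60
python3 -m crank '[{"translation":[0,0,-0.3],"rot":[0,0,0]},{"translation":[0,0,-0.4],"rot":[0,0,0]},{"translation":[0,0,-0.4],"rot":[0,0,0]},{"translation":[0,0,-0.3],"rot":[0,0,0]},{"translation":[0,0,0],"rot":[0,0,0]},{"translation":[0,0,0],"rot":[0,0,0]}]'
```

```text
time: 2.5
ee_pos: [466.1, 201.7, 89.6]
orientation: [180.0, 0.0, 179.5]
contact_force: [-0.3, 0.7, -0.8]
grip_width: 47.1
gripper_force: 0.0
time: 3.0
ee_pos: [467.0, 201.6, 90.5]
orientation: [179.9, 0.1, 179.5]
contact_force: [-0.8, 0.9, 4.8]
grip_width: 20.0
gripper_force: 58.8
time: 3.6
ee_pos: [465.8, 200.8, 158.2]
orientation: [-180.0, -0.1, 179.5]
contact_force: [-0.6, -0.3, -1.3]
grip_width: 20.2
gripper_force: 58.7
```

```bash
python3 -m crank '[{"translation":[-0.4,-0.32,0],"rot":[0,0,0]},{"translation":[-0.5,-0.4,0],"rot":[0,0,0]},{"translation":[-0.6,-0.5,0],"rot":[0,0,0]},{"translation":[-0.6,-0.5,0],"rot":[0,0,0]},{"translation":[-0.6,-0.45,0],"rot":[0,0,0]},{"translation":[-0.4,-0.3,0],"rot":[0,0,0]},{"translation":[-0.13,-0.07,0],"rot":[0,0,0]},{"translation":[0,0,0],"rot":[0,0,0]}]'
python3 -m crank '[{"translation":[0,0,0],"rot":[0,0,0]},{"translation":[0,0,0],"rot":[0,0,0]}]'
python3 - <<'E'
from station import r
import cv2
s=r.snapshot("scene");cv2.imwrite("pics/s2c.png",cv2.resize(s[80:260,210:410],None,fx=3,fy=3,interpolation=cv2.INTER_CUBIC))
E
```

```text
time: 4.4
ee_pos: [626.1, 72.1, 156.9]
orientation: [180.0, -0.2, 179.4]
contact_force: [-0.7, 0.9, -1.9]
grip_width: 20.1
gripper_force: 58.9
time: 4.6
ee_pos: [625.5, 73.7, 159.0]
orientation: [180.0, -0.1, 179.5]
contact_force: [0.3, 0.2, -2.9]
grip_width: 20.0
gripper_force: 58.9
```

View pics/s2c.png

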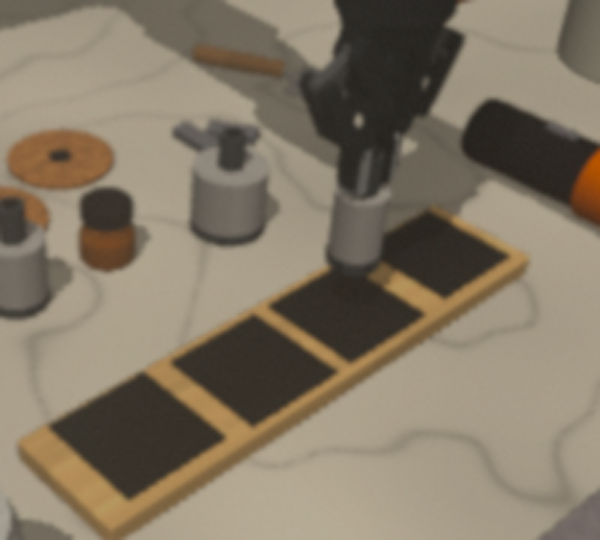

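bit_38 hangs upright over pad_2, at (355,225) in the crop. I'll lower it, release, and head for bit_64.

```bash
python3 -m crank '[{"translation":[-0.03,0,0.3],"rot":[0,0,0]},{"translation":[0,0,0.3],"rot":[0,0,0]},{"translation":[0,0,0.17],"rot":[0,0,0]},{"translation":[0,0,0.06],"rot":[0,0,0]},{"translation":[0,0,0.04],"rot":[0,0,0]},{"translation":[0,0,0],"rot":[0,0,0]},{"translation":[0,0,0],"rot":[0,0,0]},{"translation":[0,0,0],"rot":[0,0,0]}]'
python3 -m crank '[{"translation":[0,0,0],"rot":[0,0,0]},{"translation":[0,0,0],"rot":[0,0,0]},{"translation":[0,0,0],"rot":[0,0,0]},{"translation":[0,0,0],"rot":[0,0,0]}]' 0.55
python3 -m crank '[{"translation":[0,0,-0.3],"rot":[0,0,0]},{"translation":[0,0,-0.5],"rot":[0,0,0]},{"translation":[0,0,-0.4],"rot":[0,0,0]},{"translation":[0,0,0],"rot":[0,0,0]},{"translation":[0,0,0],"rot":[0,0,0]}]'
```

```text
time: 5.45
ee_pos: [628.5, 72.6, 116.6]
orientation: [180.0, 0.1, 179.5]
contact_force: [-0.2, -0.6, -1.7]
grip_width: 20.0
gripper_force: 58.9
time: 5.85
ee_pos: [628.3, 72.7, 116.3]
orientation: [180.0, 0.0, 179.5]
contact_force: [-0.5, 0.4, 0.4]
grip_width: 46.7
gripper_force: 0.0
time: 6.35
ee_pos: [628.4, 72.7, 176.8]
orientation: [180.0, 0.1, 179.5]
contact_force: [-0.2, -0.2, -0.4]
grip_width: 46.4
gripper_force: 0.0
```

```bash
python3 -m crank '[{"translation":[0.4,0.08,0],"rot":[0,0,0]},{"translation":[0.7,0.12,0],"rot":[0,0,0]},{"translation":[0.7,0.12,0.1],"rot":[0,0,0]},{"translation":[0.7,0.12,0.3],"rot":[0,0,0]},{"translation":[0.5,0.09,0.3],"rot":[0,0,0]},{"translation":[0.29,0.05,0.14],"rot":[0,0,0]},{"translation":[0,0,0],"rot":[0,0,0]},{"translation":[0,0,0],"rot":[0,0,0]}]'
python3 -m crank '[{"translation":[0,0,0],"rot":[0,0,0]},{"translation":[0,0,0],"rot":[0,0,0]}]'
python3 - <<'E'
from station import r
import cv2
s=r.snapshot("scene");cv2.imwrite("pics/s3c.png",cv2.resize(s[60:220,210:410],None,fx=3.2,fy=3.2,interpolation=cv2.INTER_CUBIC))
E
```

```text
time: 7.15
ee_pos: [463.8, 103.1, 133.2]
orientation: [-180.0, -0.0, 179.5]
contact_force: [0.7, -0.3, 0.6]
grip_width: 46.7
gripper_force: 0.0
time: 7.35
ee_pos: [465.0, 103.0, 134.3]
orientation: [180.0, 0.1, 179.4]
contact_force: [0.0, -0.3, -0.3]
grip_width: 47.0
gripper_force: 0.0
```

View pics/s3c.png

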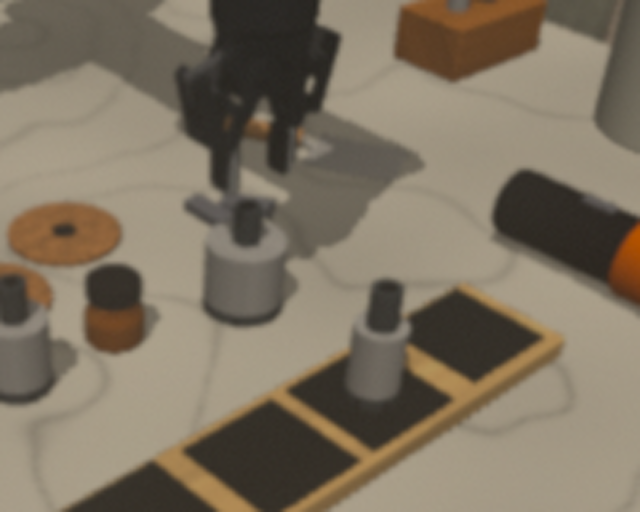

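bit_38 stands centred on pad_2 at (378,375), and the gripper is above the bit_64 neck at (248,215). I'll pick it.

```bash
python3 -m crank '[{"translation":[0,-0.02,0.3],"rot":[0,0,0]},{"translation":[0,0,0.3],"rot":[0,0,0]},{"translation":[0,0,0.28],"rot":[0,0,0]},{"translation":[0,0,0],"rot":[0,0,0]},{"translation":[0,0,0],"rot":[0,0,0]}]'
python3 -m crank '[{"translation":[0,0,0],"rot":[0,0,0]},{"translation":[0,0,0],"rot":[0,0,0]},{"translation":[0,0,0],"rot":[0,0,0]},{"translation":[0,0,0],"rot":[0,0,0]},{"translation":[0,0,0],"rot":[0,0,0]}]' 0 70
python3 -m crank '[{"translation":[0,0,-0.3],"rot":[0,0,0]},{"translation":[0,0,-0.4],"rot":[0,0,0]},{"translation":[0,0,-0.4],"rot":[0,0,0]},{"translation":[0,0,-0.3],"rot":[0,0,0]},{"translation":[0,0,0],"rot":[0,0,0]},{"translation":[0,0,0],"rot":[0,0,0]}]'
```

```text
time: 7.9
ee_pos: [463.9, 102.1, 89.7]
orientation: [-180.0, -0.0, 179.5]
contact_force: [0.2, 0.8, 0.0]
grip_width: 47.2
gripper_force: 0.0
time: 8.4
ee_pos: [464.7, 102.5, 91.0]
orientation: [180.0, 0.1, 179.5]
contact_force: [-0.8, 0.8, 6.3]
grip_width: 19.9
gripper_force: 68.6
time: 9.0
ee_pos: [462.9, 102.0, 158.2]
orientation: [-180.0, -0.2, 179.5]
contact_force: [-0.2, -0.0, -3.7]
grip_width: 19.8
gripper_force: 68.6
```

```bash
python3 -m crank '[{"translation":[-0.3,-0.4,0],"rot":[0,0,0]},{"translation":[-0.5,-0.7,0],"rot":[0,0,0]},{"translation":[-0.6,-0.8,0],"rot":[0,0,0]},{"translation":[-0.6,-0.8,0],"rot":[0,0,0]},{"translation":[-0.5,-0.8,0],"rot":[0,0,0]},{"translation":[-0.4,-0.6,0],"rot":[0,0,0]},{"translation":[-0.3,-0.4,0],"rot":[0,0,0]},{"translation":[-0.12,-0.14,0],"rot":[0,0,0]}]'
python3 -m crank '[{"translation":[0,0,0],"rot":[0,0,0]},{"translation":[0,0,0],"rot":[0,0,0]},{"translation":[0,0,0],"rot":[0,0,0]}]'
```

```text
time: 9.8
ee_pos: [627.4, -133.8, 156.2]
orientation: [180.0, -0.3, 179.3]
contact_force: [0.2, 0.2, -3.9]
grip_width: 19.7
gripper_force: 69.0
time: 10.1
ee_pos: [626.9, -129.8, 159.3]
orientation: [179.9, -0.1, 179.6]
contact_force: [0.4, -0.4, -3.1]
grip_width: 19.8
gripper_force: 69.1
```

```bash
python3 -m crank '[{"translation":[-0.04,0,0.3],"rot":[0,0,0]},{"translation":[0,0,0.3],"rot":[0,0,0]},{"translation":[0,0,0.17],"rot":[0,0,0]},{"translation":[0,0,0.06],"rot":[0,0,0]},{"translation":[0,0,0.05],"rot":[0,0,0]},{"translation":[0,0,0],"rot":[0,0,0]},{"translation":[0,0,0],"rot":[0,0,0]},{"translation":[0,0,0],"rot":[0,0,0]}]'
python3 -m crank '[{"translation":[0,0,0],"rot":[0,0,0]},{"translation":[0,0,0],"rot":[0,0,0]},{"translation":[0,0,0],"rot":[0,0,0]},{"translation":[0,0,0],"rot":[0,0,0]}]' 0.55
python3 -m crank '[{"translation":[0,0,-0.3],"rot":[0,0,0]},{"translation":[0,0,-0.5],"rot":[0,0,0]},{"translation":[0,0,-0.4],"rot":[0,0,0]},{"translation":[0,0,0],"rot":[0,0,0]},{"translation":[0,0,0],"rot":[0,0,0]}]'
python3 -m crank '[{"translation":[0.4,0.08,0],"rot":[0,0,0]},{"translation":[0.7,0.12,0],"rot":[0,0,0]},{"translation":[0.8,0.14,0.1],"rot":[0,0,0]},{"translation":[0.8,0.14,0.3],"rot":[0,0,0]},{"translation":[0.6,0.1,0.3],"rot":[0,0,0]},{"translation":[0.5,0.08,0.1],"rot":[0,0,0]},{"translation":[0,0,0],"rot":[0,0,0]},{"translation":[0,0,0],"rot":[0,0,0]}]'
python3 -m crank '[{"translation":[0,0,0],"rot":[0,0,0]},{"translation":[0,0,0],"rot":[0,0,0]}]'
python3 - <<'E'
from station import r
import cv2
s=r.snapshot("scene");cv2.imwrite("pics/s4c.png",cv2.resize(s[80:260,130:400],None,fx=2.9,fy=2.9,interpolation=cv2.INTER_CUBIC))
E
```

```text
time: 10.9
ee_pos: [630.0, -131.6, 116.3]
orientation: [-180.0, 0.1, 179.5]
contact_force: [-0.7, 0.8, -4.1]
grip_width: 19.9
gripper_force: 69.4
time: 11.3
ee_pos: [630.1, -131.5, 116.7]
orientation: [-180.0, 0.1, 179.5]
contact_force: [0.4, -0.7, 0.0]
grip_width: 47.1
gripper_force: 0.0
time: 11.8
ee_pos: [630.0, -131.5, 176.9]
orientation: [-180.0, 0.1, 179.5]
contact_force: [0.1, 0.0, 0.1]
grip_width: 46.8
gripper_force: 0.0
time: 12.6
ee_pos: [439.3, -96.4, 134.8]
orientation: [180.0, -0.1, 179.5]
contact_force: [-0.2, 0.7, 0.2]
grip_width: 46.9
gripper_force: 0.0
time: 12.8
ee_pos: [440.9, -96.9, 136.1]
orientation: [-180.0, 0.0, 179.5]
contact_force: [0.1, 0.1, -0.2]
grip_width: 47.1
gripper_force: 0.0
```

View pics/s4c.png

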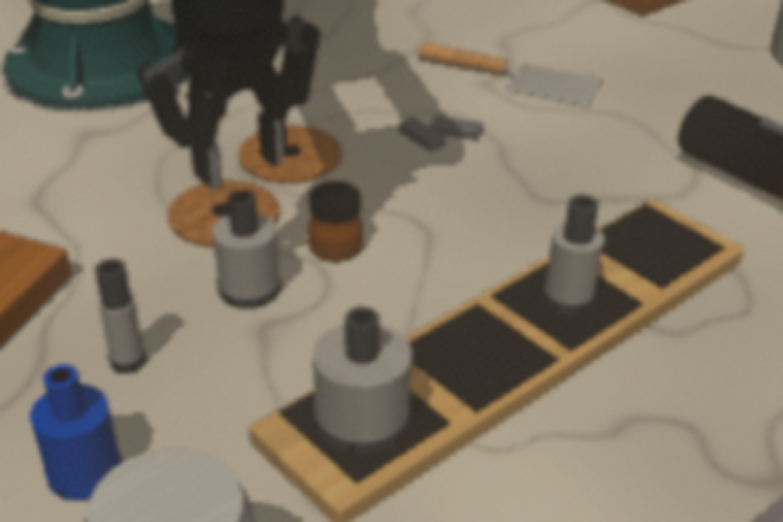

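bit_64 stands on pad_4 at (362,390), and the gripper is above bit_50 at (245,215). I'll pick bit_50, clear of the jar at (335,220).

```bash
python3 -m crank '[{"translation":[0.03,0,0.3],"rot":[0,0,0]},{"translation":[0,0,0.3],"rot":[0,0,0]},{"translation":[0,0,0.28],"rot":[0,0,0]},{"translation":[0,0,0],"rot":[0,0,0]},{"translation":[0,0,0],"rot":[0,0,0]}]'
python3 -m crank '[{"translation":[0,0,0],"rot":[0,0,0]},{"translation":[0,0,0],"rot":[0,0,0]},{"translation":[0,0,0],"rot":[0,0,0]},{"translation":[0,0,0],"rot":[0,0,0]},{"translation":[0,0,0],"rot":[0,0,0]}]' 0 65
python3 -m crank '[{"translation":[0,0,-0.3],"rot":[0,0,0]},{"translation":[0,0,-0.4],"rot":[0,0,0]},{"translation":[0,0,-0.4],"rot":[0,0,0]},{"translation":[0,0,-0.3],"rot":[0,0,0]},{"translation":[0,0,0],"rot":[0,0,0]},{"translation":[0,0,0],"rot":[0,0,0]}]'
```

```text
time: 13.35
ee_pos: [438.9, -96.7, 92.0]
orientation: [180.0, -0.0, 179.5]
contact_force: [-0.3, 0.1, 0.5]
grip_width: 47.2
gripper_force: 0.0
time: 13.85
ee_pos: [439.5, -97.0, 93.1]
orientation: [-179.9, 0.2, 179.5]
contact_force: [1.3, -0.5, 6.4]
grip_width: 19.8
gripper_force: 63.7
time: 14.45
ee_pos: [437.7, -96.3, 160.5]
orientation: [180.0, -0.1, 179.5]
contact_force: [0.4, 0.3, -3.6]
grip_width: 20.1
gripper_force: 63.7
```

```bash
python3 -m crank '[{"translation":[-0.4,0.15,0],"rot":[0,0,0]},{"translation":[-0.6,0.22,0],"rot":[0,0,0]},{"translation":[-0.7,0.26,0],"rot":[0,0,0]},{"translation":[-0.7,0.26,0],"rot":[0,0,0]},{"translation":[-0.6,0.22,0],"rot":[0,0,0]},{"translation":[-0.5,0.19,0],"rot":[0,0,0]},{"translation":[-0.3,0.11,0],"rot":[0,0,0]},{"translation":[-0.06,0.02,0],"rot":[0,0,0]}]'
python3 -m crank '[{"translation":[0,0,0],"rot":[0,0,0]},{"translation":[0,0,0],"rot":[0,0,0]},{"translation":[0,0,0],"rot":[0,0,0]}]'
```

```text
time: 15.25
ee_pos: [632.3, -25.9, 158.5]
orientation: [179.9, -0.3, 179.5]
contact_force: [-1.3, -0.6, -2.5]
grip_width: 19.8
gripper_force: 63.8
time: 15.55
ee_pos: [631.2, -27.3, 161.6]
orientation: [180.0, -0.1, 179.4]
contact_force: [-0.5, 0.2, -3.1]
grip_width: 19.9
gripper_force: 63.8
```

```bash
python3 -m crank '[{"translation":[0,0.04,0.3],"rot":[0,0,0]},{"translation":[0,0,0.3],"rot":[0,0,0]},{"translation":[0,0,0.17],"rot":[0,0,0]},{"translation":[0,0,0.06],"rot":[0,0,0]},{"translation":[0,0,0.06],"rot":[0,0,0]},{"translation":[0,0,0],"rot":[0,0,0]},{"translation":[0,0,0],"rot":[0,0,0]},{"translation":[0,0,0],"rot":[0,0,0]}]'
python3 -m crank '[{"translation":[0,0,0],"rot":[0,0,0]},{"translation":[0,0,0],"rot":[0,0,0]},{"translation":[0,0,0],"rot":[0,0,0]},{"translation":[0,0,0],"rot":[0,0,0]}]' 0.55
python3 -m crank '[{"translation":[0,0,-0.3],"rot":[0,0,0]},{"translation":[0,0,-0.5],"rot":[0,0,0]},{"translation":[0,0,-0.4],"rot":[0,0,0]},{"translation":[0,0,0],"rot":[0,0,0]},{"translation":[0,0,0],"rot":[0,0,0]}]'
python3 -m crank '[{"translation":[0.3,-0.33,0],"rot":[0,0,0]},{"translation":[0.5,-0.55,0],"rot":[0,0,0]},{"translation":[0.6,-0.66,0],"rot":[0,0,0]},{"translation":[0.6,-0.66,0.1],"rot":[0,0,0]},{"translation":[0.6,-0.66,0.3],"rot":[0,0,0]},{"translation":[0.5,-0.55,0.3],"rot":[0,0,0]},{"translation":[0.4,-0.44,0.1],"rot":[0,0,0]},{"translation":[0,0,0],"rot":[0,0,0]}]'
python3 -m crank '[{"translation":[0,0,0],"rot":[0,0,0]},{"translation":[0,0,0],"rot":[0,0,0]},{"translation":[0,0,0],"rot":[0,0,0]}]'
python3 - <<'E'
from station import r
import cv2
s=r.snapshot("scene");cv2.imwrite("pics/s5c.png",cv2.resize(s[80:260,130:400],None,fx=2.9,fy=2.9,interpolation=cv2.INTER_CUBIC))
E
```

```text
time: 16.35
ee_pos: [632.5, -24.9, 117.5]
orientation: [-180.0, 0.1, 179.5]
contact_force: [0.5, 0.4, -2.7]
grip_width: 19.5
gripper_force: 64.1
time: 16.75
ee_pos: [632.5, -24.9, 117.9]
orientation: [-180.0, 0.1, 179.5]
contact_force: [-0.1, 0.4, -0.7]
grip_width: 47.2
gripper_force: 0.0
time: 17.25
ee_pos: [632.5, -24.9, 178.4]
orientation: [-180.0, 0.1, 179.5]
contact_force: [-1.1, 0.6, -0.7]
grip_width: 47.0
gripper_force: 0.0
time: 18.05
ee_pos: [451.6, -217.1, 134.3]
orientation: [179.9, -0.3, 179.2]
contact_force: [0.0, -0.5, 1.0]
grip_width: 47.3
gripper_force: 0.0
time: 18.35
ee_pos: [456.1, -215.0, 137.4]
orientation: [180.0, 0.0, 179.6]
contact_force: [0.6, -0.8, 0.6]
grip_width: 47.1
gripper_force: 0.0
```

View pics/s5c.png

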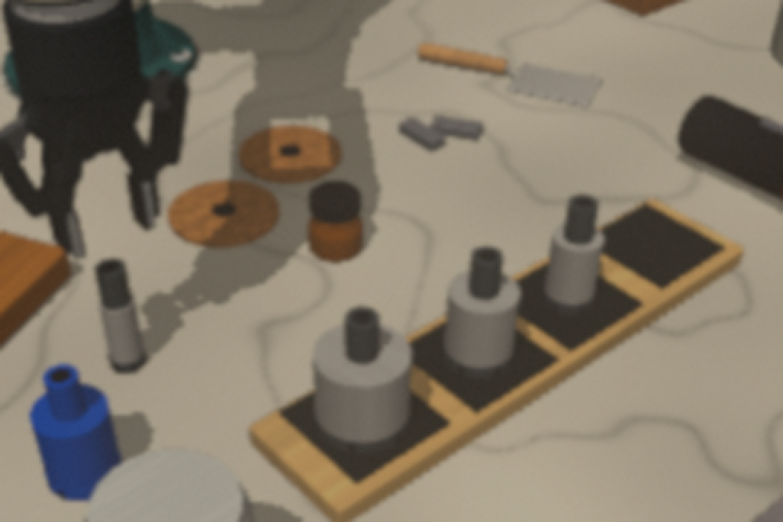

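Bits 64, 50 and 38 stand on pads 4, 3 and 2, and the gripper is above bit_26 at (115,290). I'll pick it and lift it high.

```bash
python3 -m crank '[{"translation":[0.03,-0.05,0.3],"rot":[0,0,0]},{"translation":[0,0,0.3],"rot":[0,0,0]},{"translation":[0,0,0.29],"rot":[0,0,0]},{"translation":[0,0,0],"rot":[0,0,0]},{"translation":[0,0,0],"rot":[0,0,0]}]'
python3 -m crank '[{"translation":[0,0,0],"rot":[0,0,0]},{"translation":[0,0,0],"rot":[0,0,0]},{"translation":[0,0,0],"rot":[0,0,0]},{"translation":[0,0,0],"rot":[0,0,0]},{"translation":[0,0,0],"rot":[0,0,0]}]' 0 50
python3 -m crank '[{"translation":[0,0,-0.3],"rot":[0,0,0]},{"translation":[0,0,-0.6],"rot":[0,0,0]},{"translation":[0,0,-0.7],"rot":[0,0,0]},{"translation":[0,0,-0.6],"rot":[0,0,0]},{"translation":[0,0,-0.4],"rot":[0,0,0]},{"translation":[0,0,0],"rot":[0,0,0]},{"translation":[0,0,0],"rot":[0,0,0]}]'
```

```text
time: 18.9
ee_pos: [454.2, -217.8, 92.9]
orientation: [180.0, -0.0, 179.5]
contact_force: [0.3, -0.2, -0.5]
grip_width: 46.8
gripper_force: 0.0
time: 19.4
ee_pos: [454.7, -218.6, 94.1]
orientation: [-179.9, 0.1, 179.5]
contact_force: [1.1, -0.0, 5.7]
grip_width: 20.2
gripper_force: 49.3
time: 20.1
ee_pos: [453.4, -218.1, 221.7]
orientation: [180.0, -0.1, 179.5]
contact_force: [1.2, 0.5, -1.1]
grip_width: 20.0
gripper_force: 49.0
```

```bash
python3 -m crank '[{"translation":[-0.15,0.35,0],"rot":[0,0,0]},{"translation":[-0.25,0.6,0],"rot":[0,0,0]},{"translation":[-0.3,0.75,0],"rot":[0,0,0]},{"translation":[-0.3,0.75,0],"rot":[0,0,0]},{"translation":[-0.3,0.75,0],"rot":[0,0,0]},{"translation":[-0.3,0.75,0],"rot":[0,0,0]},{"translation":[-0.3,0.75,0],"rot":[0,0,0]},{"translation":[-0.3,0.75,0],"rot":[0,0,0]}]'
python3 -m crank '[{"translation":[-0.3,0.75,0],"rot":[0,0,0]},{"translation":[-0.35,0.75,0],"rot":[0,0,0]},{"translation":[-0.3,0.6,0],"rot":[0,0,0]},{"translation":[-0.2,0.4,0],"rot":[0,0,0]},{"translation":[0,0.12,0],"rot":[0,0,0]},{"translation":[0,0,0],"rot":[0,0,0]},{"translation":[0,0,0],"rot":[0,0,0]},{"translation":[0,0,0],"rot":[0,0,0]}]'
```

```text
time: 20.9
ee_pos: [565.6, 54.8, 219.5]
orientation: [-180.0, -0.3, 179.5]
contact_force: [-0.4, -1.6, -0.8]
grip_width: 20.1
gripper_force: 49.0
time: 21.7
ee_pos: [624.7, 182.3, 222.6]
orientation: [-180.0, -0.0, 179.4]
contact_force: [-0.3, -0.3, -1.2]
grip_width: 20.4
gripper_force: 49.1
```

```bash
python3 -m crank '[{"translation":[0.07,0.06,0.4],"rot":[0,0,0]},{"translation":[0,0,0.6],"rot":[0,0,0]},{"translation":[0,0,0.5],"rot":[0,0,0]},{"translation":[0,0,0.3],"rot":[0,0,0]},{"translation":[0,0,0.12],"rot":[0,0,0]},{"translation":[0,0,0],"rot":[0,0,0]},{"translation":[0,0,0],"rot":[0,0,0]},{"translation":[0,0,0],"rot":[0,0,0]}]'
```

```text
time: 22.5
ee_pos: [622.7, 186.8, 128.9]
orientation: [180.0, 0.2, 179.5]
contact_force: [-0.3, 0.9, -1.1]
grip_width: 20.3
gripper_force: 49.1
```

```bash
python3 -m crank '[{"translation":[0.03,-0.02,0.1],"rot":[0,0,0]},{"translation":[0,0,0.08],"rot":[0,0,0]},{"translation":[0,0,0.04],"rot":[0,0,0]},{"translation":[0,0,0],"rot":[0,0,0]},{"translation":[0,0,0],"rot":[0,0,0]},{"translation":[0,0,0],"rot":[0,0,0]}]'
python3 -m crank '[{"translation":[0,0,0],"rot":[0,0,0]},{"translation":[0,0,0],"rot":[0,0,0]},{"translation":[0,0,0],"rot":[0,0,0]},{"translation":[0,0,0],"rot":[0,0,0]}]' 0.55
python3 -m crank '[{"translation":[0,0,-0.3],"rot":[0,0,0]},{"translation":[0,0,-0.6],"rot":[0,0,0]},{"translation":[0,0,-0.7],"rot":[0,0,0]},{"translation":[0.5,0,-0.3],"rot":[0,0,0]},{"translation":[0.8,0,0],"rot":[0,0,0]},{"translation":[0.8,0.4,0],"rot":[0,0,0]},{"translation":[0.8,0.4,0],"rot":[0,0,0]},{"translation":[0.8,0.4,0],"rot":[0,0,0]}]'
python3 -m crank '[{"translation":[0.5,0.5,0],"rot":[0,0,0]},{"translation":[0.5,0.5,0],"rot":[0,0,0]},{"translation":[0,0.5,0],"rot":[0,0,0]},{"translation":[0,0,0],"rot":[0,0,0]},{"translation":[0,0,0],"rot":[0,0,0]}]'
python3 - <<'E'
from station import r
import cv2
s=r.snapshot("scene");cv2.imwrite("pics/s6c.png",cv2.resize(s[80:260,130:400],None,fx=2.9,fy=2.9,interpolation=cv2.INTER_CUBIC))
t=r.snapshot("top");cv2.imwrite("pics/t6c.png",cv2.resize(t[100:290,40:325],None,fx=2.8,fy=2.8,interpolation=cv2.INTER_CUBIC))
E
```

```text
time: 23.1
ee_pos: [620.7, 185.8, 118.2]
orientation: [180.0, 0.2, 179.5]
contact_force: [-2.5, 0.2, 5.9]
grip_width: 20.0
gripper_force: 49.9
time: 23.5
ee_pos: [619.9, 185.7, 115.3]
orientation: [-180.0, -0.0, 179.5]
contact_force: [-0.4, 0.2, -0.4]
grip_width: 47.3
gripper_force: 0.0
time: 24.3
ee_pos: [434.4, 247.9, 212.3]
orientation: [179.9, 0.1, 179.4]
contact_force: [0.5, 1.5, 0.3]
grip_width: 47.1
gripper_force: 0.0
time: 24.8
ee_pos: [386.4, 323.1, 211.8]
orientation: [180.0, 0.1, 179.5]
contact_force: [-0.5, -0.5, -0.5]
grip_width: 47.2
gripper_force: 0.0
```

View pics/s6c.png

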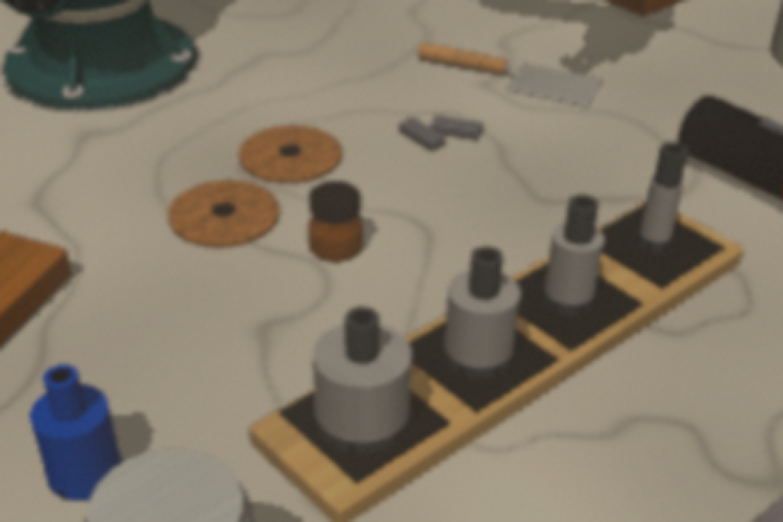

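View pics/t6c.png

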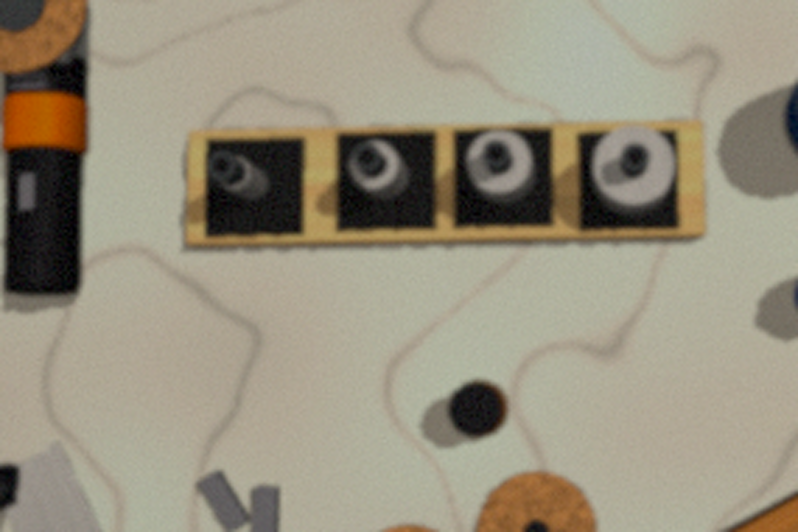

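All four bits stand on the pads, growing away from the grinder, and the jar is unmoved at crop (477,408). I'll check the centring numerically from the neck tops at z≈114.

```bash
python3 - <<'E'
from geo import *
a=np.array([(222,165),(369,159),(497,154),(635,158)])/2.8+[40,100]
b=np.array([(673,152),(583,204),(487,256),(362,318)])/2.9+[130,80]
print(plane("top",a,114).round(1));print(tri(a,b).round(1))
print("base26",plane("scene",[(657/2.9+130,240/2.9+80)],24).round(1))
E
```

```text
[[ 620.2  183.5  114. ]
 [ 625.7   70.3  114. ]
 [ 630.4  -27.8  114. ]
 [ 628.2 -133.4  114. ]]
[[ 621.3  184.9  111.4]
 [ 627.6   72.3  112.8]
 [ 631.5  -26.5  114.2]
 [ 629.2 -132.2  113.4]]
base26 [[621.  191.6  24. ]]
```

All bits are upright, with tops at about 113 mm and centres within about 3 mm of the pad centres. I'll hand the job in.

```bash
python3 -c "from station import r; print(r.finish_job())"
```

```text
the job is handed in; nothing more can be done
None
```

I handed the job in at about 25 s: the four bits stand upright within about 3 mm of their pad centres, smallest next to the grinder and growing to the largest at the far end, and the jar was not touched.

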